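# Plate the pralines to the samples on the judging slab

### The job

Lay out the chocolates on the marble slab for the judges: set the plain square tablet midway between the two samples that lie on the slab, with the small dome centred on top of it, and set in front of each of those two samples (towards the slab's front edge, 8 cm centre to centre) the loose chocolate of the same shape. Lay the bar 8 cm in front of the tablet, centre to centre, parallel to the line of the two samples, so that it lies midway between the two shaped chocolates. Leave the shaped chocolate whose sample is not on the slab where it is on the board.

Things in the scene. Friction and masses are not known exactly. Their poses are not given: they have to be found in the camera images.
- slab: white marble slab, fixed flat on the table, 200 (x) by 260 (y), 12 thick. Origin at the centre of its underside, so its top is at z = 12; z up. x runs from its front edge (towards the robot) to its back edge; y runs to the left as seen from the robot. It carries two samples near its back edge, at x = 40, y = 90 and y = -90 in its frame; which two of the three they are varies. (Sizes in mm.)
- sample_cross: fixed sample of the cross shape: same outline as the loose cross, 12 high, on a round brass-coloured disc 54 in diameter and 3 thick. Origin at the centre of the disc's underside, z up. It lies either on the slab or, if it is the odd one out, on a 12 mm high round cork coaster at the far side of the table. (Sizes in mm.)
- sample_hexagon: fixed sample of the hexagon shape: same outline as the loose hexagon, 12 high, on a round brass-coloured disc 54 in diameter and 3 thick. Origin at the centre of the disc's underside, z up. It lies either on the slab or, if it is the odd one out, on a 12 mm high round cork coaster at the far side of the table. (Sizes in mm.)
- sample_peanut: fixed sample of the peanut shape: same outline as the loose peanut, 12 high, on a round brass-coloured disc 54 in diameter and 3 thick. Origin at the centre of the disc's underside, z up. It lies either on the slab or, if it is the odd one out, on a 12 mm high round cork coaster at the far side of the table. (Sizes in mm.)
- cross_mid (a point): loose plus-shaped chocolate, two crossed bars each 42 long and 16 wide, 22 high; arms along its x and y, about 30 g. Point at its centre, half-way up; z up. At the start it stands on a paper-covered wooden board whose flat top is 15 above the table, at one side; the slab is at the other side. (Sizes in mm.)
- hexagon_mid (a point): loose regular six-sided chocolate, 36 across the flats (flats face along its x axis and every 60 degrees from it), 22 high, about 30 g. Point at its centre, half-way up; z up. At the start it stands on a paper-covered wooden board whose flat top is 15 above the table, at one side; the slab is at the other side. (Sizes in mm.)
- peanut_mid (a point): loose figure-of-eight chocolate: two round lobes of 26 diameter side by side along its x, 50 long, 26 wide across y, 22 high, about 30 g. Point at its centre, half-way up; z up. At the start it stands on a paper-covered wooden board whose flat top is 15 above the table, at one side; the slab is at the other side. (Sizes in mm.)
- tablet_mid (a point): loose plain square chocolate, 44 by 44, 20 high, about 45 g. Point at its centre, half-way up; x and y along its sides, z up. At the start it stands on a paper-covered wooden board whose flat top is 15 above the table, at one side; the slab is at the other side. (Sizes in mm.)
- bar_mid (a point): loose oblong chocolate bar, 70 (along its x) by 20 (y), 20 high, lighter lines across its top, about 35 g. Point at its centre, half-way up; z up. At the start it stands on a paper-covered wooden board whose flat top is 15 above the table, at one side; the slab is at the other side. (Sizes in mm.)
- dome_mid (a point): loose small round domed praline, 30 in diameter with upright sides 11 high and a rounded top, 20 high in all, flat underneath, about 18 g. Point on its axis, half-way up; z up. At the start it stands on a paper-covered wooden board whose flat top is 15 above the table, at one side; the slab is at the other side. (Sizes in mm.)

How it is judged:
By the outcome, as a careful person would: the job done as asked, in the order asked, and still so for the second after the job is handed in, with the robot touching nothing.
It also fails if it takes over 109 s, if anything falls off the work surface, if the arm or the gripper's body presses on something with over 40 N, if the wrist force passes 120 N, or if a joint passes its speed limit or range.

### The arm

A 6-joint arm with a two-finger parallel gripper is mounted at the origin on the work surface. World frame = base frame: x ahead of the robot, y to its left, z up, the work surface at z = 0. Lengths are in m, angles in degrees, forces in N, time in s.
With the tool pointing down it reaches from about 0.35 to 0.875 m from the base axis. Payload 4.2 kg.
Tool frame: the origin (TCP) lies at the centre of the arm's flange, where the gripper is bolted on; the fingertips stand 173 mm ahead of it and the grasp point (between the pads) lies 155 mm ahead of it; z points along the fingers, y is the line along which they close (so a half turn about z gives the same grasp; the last joint's range is limited). The gripper opens to 85 mm and grips with 20 to 120 N. Pads are 22 mm wide; open, the fingers measure 114 mm over their backs; the gripper's body (76 mm by 85 mm) begins 54 mm behind the grasp point. The pads swing forward as they close: fully open they stand 13 mm farther back than shut.
Start: joints at [-56.746, 22.042, 0.453, 0, -68.411, -14.817], TCP at [0.198, -0.593, 0.405] pointing down, gripper open.
Joint ranges: [-179.83, 179.83], [-69.29, 118.12], [-61.27, 80.66], [-181.25, 117.63], [-171.15, -9.14], [-177.46, 177.46]. Speed limits (degrees/s): [159.86, 159.86, 180, 180, 180, 180].

### API

Orientations are given as a 3x3 rotation matrix whose columns are the frame's x, y, z axes.
In Python, from cell import robot gives the robot as it stands.
- The arm moves only by the tool move_arm, never from a script. Its argument "plan" is a list of rows, each a list of 5 numbers: the shift along the tool's x, y, z in m, then the turn about the tool's z in degrees, then the gripper command: -1 is fully open, 1 is shut, values between are in proportion. A call has 1 to 12 rows; each row shifts and turns the commanded pose from where the row before left it, along the tool's axes as they then stand; what a row does not reach is not made up. A row lasts 1/12 s, in which the tool goes at most 41.7 mm and 7.16 degrees, less where a joint would pass 70% of its speed; a pose out of reach is approached as far as the arm can. A call is refused whole if a number of a shift passes 0.0417 or a number of a turn 7.16, either way. A call with a gripper value outside its range is refused whole. The fingers move at their own pace and stop on an object; the grip force is fixed at half the most. Time passes only in rows, so rows that do not move let the fingers close. It gives the time, the measured TCP pose, the force, the opening and the grip force at its end, in the units of the state.
- robot.state(): the state, without advancing time (a new reading comes with each control period).
- robot.grab_frame(name): name is "scene" or "top"; returns a dict with "pixels" (420x560x3 uint8, red, green, blue), "camera_matrix" (3x3 intrinsics, pixels), "k1" (the pictures are not rectified: a ray, as slopes to the right and down, at radius r is drawn at 1 + k1 r^2 times it, then the intrinsics apply), "eye" and "orientation" of the camera in the world. Camera axes: x right, y down, z forward; pixel columns grow to the right and rows downward; lengths in m; the calibration is good to about 2 mm. A picture is of the moment at which its call begins. There is no depth.
- robot.hand_in(): hands the job in; it is judged then, once.
The state is a dict: "time_s": time; "joints": joint angles; "joint_vel": joint speeds; "effort": joint torques, N m; "position": TCP position; "orientation": TCP orientation; "ft_force": force on the tool from outside, world axes, zero at the start; "moment": the same for the moment, N m; "grip_width": opening from 0.0 (shut) to 1.0 (fully open); "finger_force": force on a finger pad.
Only numpy, scipy, OpenCV 4.12 (cv2) and the standard library are available. Lean on these libraries where they do the work, as an engineer would, in place of code of your own. Each camera call takes 0.05 s, during which the arm holds its last target. There are 200 camera calls.

## Working session

There is one attempt and no reset: what is moved stays moved. The work goes in short steps, Python scripts to look and compute and a tool call to move; the robot and the scene stay as the last step left them, time stands still between calls to the robot, and variables do not carry over. Pictures are saved under pics/ and viewed, at most 14 in all, crops included, and the job is handed in when it is done.

Besides the shell and the picture viewer there is one more tool, called after "Emit:" as name(argument=value, ...) on one line, values as JSON. move_arm: Moves the arm, as the interface text tells. Its arguments: {"type":"object","properties":{"plan":{"type":"array"}},"required":["plan"]}

```bash
mkdir -p pics; ls; python3 - <<'E'
from cell import robot
import cv2
for n in("top","scene"):
    f=robot.grab_frame(n); cv2.imwrite(f"pics/{n}0.png",f["pixels"][:,:,::-1])
    print(n,f["camera_matrix"],f["k1"],f["eye"],f["orientation"])
s=robot.state();print(s)
E
```

```text
pics
top [[481.01632815   0.         284.27844979]
 [  0.         481.01632815 213.20490163]
 [  0.           0.           1.        ]] -0.0619922842597208 [0.41786446 0.0123173  0.99707808] [[ 0.01959565 -0.98033498  0.19636532]
 [-0.99980662 -0.01888905  0.00547075]
 [-0.00165402 -0.19643455 -0.98051554]]
scene [[444.76532209   0.         280.99016695]
 [  0.         444.76532209 208.65514588]
 [  0.           0.           1.        ]] -0.0011637827869555642 [1.13789465 0.33476662 0.75448206] [[-0.52622644  0.64085875 -0.55891484]
 [ 0.85014036  0.38209231 -0.36230767]
 [-0.01863098 -0.66581193 -0.74588696]]
{'time_s': 0.1, 'joints': array([-5.67447177e+01,  2.20865580e+01,  3.87400410e-01, -2.35984408e-02,
       -6.84115673e+01, -1.48157414e+01]), 'joint_vel': array([-0.03951329, -0.05963249,  0.17825807,  0.26259584,  0.09500262,
        0.0239382 ]), 'effort': array([-4.56007456e-04, -3.93319237e+01,  1.88929904e+01,  4.19803709e+00,
       -2.57125161e-03,  9.37347096e-06]), 'position': array([ 0.19765365, -0.59273339,  0.40373154]), 'orientation': array([[-9.48705944e-01, -3.16158955e-01, -7.39456658e-04],
       [-3.16159796e-01,  9.48704195e-01,  1.82602527e-03],
       [ 1.24211392e-04,  1.96614749e-03, -9.99998059e-01]]), 'ft_force': array([ 0.04963994, -0.11072139, -0.62804089]), 'moment': array([ 0.05269938, -0.03195484,  0.01998922]), 'finger_force': 0.0, 'grip_width': 1.0013702992481517}
```

View pics/top0.png

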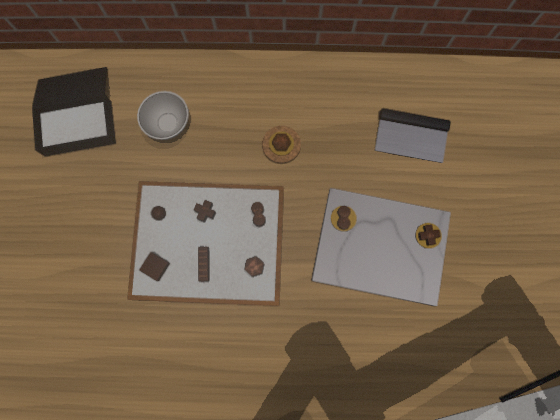

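View pics/scene0.png

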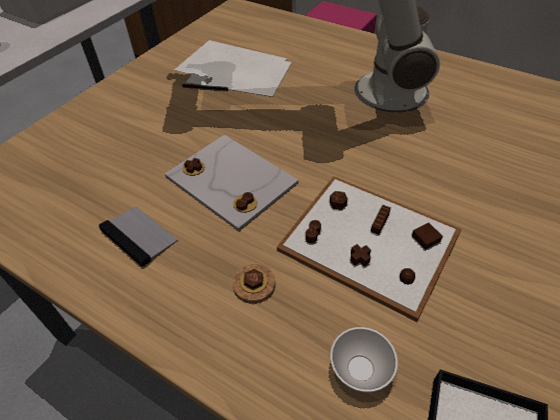

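The slab carries the peanut (344,218) and the cross (428,235). The hexagon sample is on the coaster (282,143), so the loose hexagon (254,267) stays where it is. The other loose pieces are the dome (158,213), cross (205,211), peanut (258,214), tablet (154,266) and bar (204,264).

```bash
cat > h.py <<'E'
from cell import robot
import cv2, numpy as np
def undist(f,uv):
    K=f["camera_matrix"]; d=(np.asarray(uv,float)-K[:2,2])/K[0,0]; r0=np.linalg.norm(d,axis=-1,keepdims=True); r=r0.copy()
    for _ in range(20): r=r0/(1+f["k1"]*r*r)
    return d*r/np.maximum(r0,1e-12)
def ray(f,uv):
    s=undist(f,uv); return np.concatenate([s,np.ones(s.shape[:-1]+(1,))],-1)@np.array(f["orientation"]).T
def onplane(f,uv,z):
    d=ray(f,uv); e=np.array(f["eye"]); return (e+d*((z-e[2])/d[...,2:]))[...,:2]
def project(f,p):
    c=(np.atleast_2d(p)-f["eye"])@np.array(f["orientation"]); s=c[:,:2]/c[:,2:]; s=s*(1+f["k1"]*(s**2).sum(1,keepdims=True))
    return s*f["camera_matrix"][0,0]+f["camera_matrix"][:2,2]
def blobs(f,scale=4,thr=75):
    im=cv2.resize(f["pixels"],None,fx=scale,fy=scale,interpolation=cv2.INTER_CUBIC)
    m=((im[:,:,0]<thr+30)&(im.max(2)<thr+30)).astype(np.uint8)
    return im,m
def near(f,xyz,thr=95,R=22,sample=False):
    """dark blob nearest the projected guess; returns contour (world, on plane z=xyz[2]), centroid"""
    u=project(f,xyz)[0]; S=6; x0,y0=(u-R).astype(int)
    crop=cv2.resize(f["pixels"][y0:y0+2*R,x0:x0+2*R],None,fx=S,fy=S,interpolation=cv2.INTER_CUBIC)
    m=(crop.max(2)<thr).astype(np.uint8)
    cs,_=cv2.findContours(m,cv2.RETR_EXTERNAL,cv2.CHAIN_APPROX_NONE)
    cs=[c for c in cs if cv2.contourArea(c)>30*S*S]
    if not cs: return None
    def cen(c):
        M=cv2.moments(c); return np.array([M["m10"],M["m01"]])/M["m00"]
    c=min(cs,key=lambda c:np.linalg.norm(cen(c)-(u-[x0,y0])*S))
    topx=lambda p:(np.asarray(p,float)+.5)/S-.5+[x0,y0]
    W=onplane(f,topx(c[:,0]),xyz[2]); M=cv2.moments((W*1e4).astype(np.float32).reshape(-1,1,2))
    C=np.array([M["m10"],M["m01"]])/M["m00"]/1e4
    return W,C,topx(cen(c)),abs(M["m00"])/1e2
E
cat > m.py <<'E'
from h import *
T=robot.grab_frame("top");S=robot.grab_frame("scene")
G=dict(dome=((158,213),.025),cross=((205,211),.026),peanut=((258,214),.026),tablet=((154,266),.025),bar=((204,264),.025),hexagon=((254,267),.026),s_peanut=((344,218),.021),s_cross=((428,235),.021))
vis={"top":cv2.resize(T["pixels"][150:330,100:480],None,fx=2,fy=2),}
for n,(uv,z) in G.items():
    g=np.append(onplane(T,np.array(uv),z),z)
    o=[]
    for f in(T,S):
        r=near(f,g)
        if r is None: print(n,"none"); continue
        W,C,_,A=r; w=(W*1e4).astype(np.float32)
        (c,sz,a)=cv2.minAreaRect(w); o.append(f"C{np.round(C*1e3,1)} rect{np.round(np.array(c)/10,1)} {np.round(np.array(sz)/10,1)} a{a:.0f} A{A:.0f}")
        if f is T:
            p=project(f,np.c_[W,np.full(len(W),z)]); cv2.polylines(vis["top"],[((p-[100,150])*2).astype(int).reshape(-1,1,2)],True,(0,255,0),1)
    print(n,*o,sep="\n  ")
cv2.imwrite("pics/m1.png",vis["top"][:,:,::-1])
# slab corners, white-ish quad
for f in (T,S):
    g=cv2.cvtColor(f["pixels"],cv2.COLOR_RGB2HSV); m=((g[:,:,1]<45)&(g[:,:,2]>110)).astype(np.uint8)
    c0=project(f,[[.40,-.2,.012]])[0]
    cs,_=cv2.findContours(cv2.morphologyEx(m,cv2.MORPH_OPEN,np.ones((3,3))),cv2.RETR_EXTERNAL,cv2.CHAIN_APPROX_NONE)
    for c in sorted(cs,key=cv2.contourArea)[-3:]:
        W=onplane(f,c[:,0].astype(float),.012); r=cv2.minAreaRect((W*1e3).astype(np.float32)); print("quad",np.round(r[0],1),np.round(r[1],1),round(r[2],1))
E
python3 m.py
```

```text
dome
  C[608.6 279.1] rect[608.5 279. ] [30.8 29.3] a69 A705
  C[614.5 280.1] rect[614.4 280.1] [29.1 38.3] a89 A869
cross
  C[614.3 182.7] rect[614.3 182.9] [42.9 40.4] a21 A1256
  C[617.7 182.6] rect[617.5 182.8] [55.1 39.8] a22 A1794
peanut
  C[609.5  72. ] rect[609.6  72.2] [52.1 25.7] a10 A1083
  C[612.8  72.2] rect[612.9  72.3] [67.  29.9] a11 A1539
tablet
  C[498.3 279.2] rect[498.5 278.9] [47.6 46.2] a61 A2080
  C[501.3 278.9] rect[501.8 279.1] [54.5 57.9] a61 A2830
bar
  C[505.3 179.5] rect[505.6 179.4] [72.1 22.3] a3 A1532
  C[508.9 179.5] rect[509.1 179.8] [88.  23.8] a4 A1843
hexagon
  C[502.6  76.7] rect[502.7  76.4] [41.3 35.9] a47 A1123
  C[505.6  76.7] rect[506.   76.8] [57.9 39.6] a24 A1865
s_peanut
  C[ 607.2 -104.1] rect[ 607.  -104.2] [27.7 50.7] a89 A1105
  C[ 611.5 -104.2] rect[ 612.2 -104. ] [33.5 61.1] a88 A1522
s_cross
  C[ 574.  -281.1] rect[ 573.9 -281.3] [41.4 42. ] a54 A1271
  C[ 577.8 -280.9] rect[ 577.9 -280.6] [52.  41.2] a55 A1710
quad [807.2 487.9] [ 79.5 143.4] 11.1
quad [ 550.8 -186.2] [258.2 199. ] 79.5
quad [552.7 178.5] [291.5 230.8] 89.0
quad [ 151.5 -460.6] [236.  344.8] 5.7
quad [ 554.8 -185.9] [257.9 197.9] 79.5
quad [552.9 176.6] [291.2 230.4] 89.1
```

View pics/m1.png

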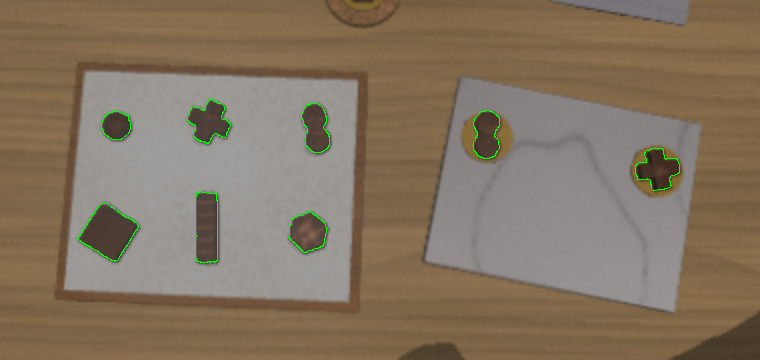

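```bash
cat > g.py <<'E'
import sys; from h import *
# usage: g.py x y ztcp yaw(of tool y, world deg) in mm: prints the turn, then the shift in tool axes after the turn
def go(x,y,z,yaw):
    s=robot.state(); R=np.array(s["orientation"]); p=np.array(s["position"])
    tip=p+.160*R[:,2]; cur=np.degrees(np.arctan2(R[1,1],R[0,1])); t=(cur-yaw+90)%180-90
    a=np.radians(t); R2=R@np.array([[np.cos(a),-np.sin(a),0],[np.sin(a),np.cos(a),0],[0,0,1]])
    d=R2.T@(np.array([x,y,z-160])/1e3-tip)
    d=R2.T@np.array([x/1e3-tip[0],y/1e3-tip[1],z/1e3-p[2]])
    n=int(np.ceil(np.linalg.norm(d)/.036)); nt=int(np.ceil(abs(t)/6))
    print(f"t={s['time_s']:.2f} tip {np.round(tip*1e3,1)} z {p[2]*1e3:.1f} yaw {cur:.1f} j6 {s['joints'][5]:.0f} w {s['grip_width']*85:.1f} F {np.round(s['ft_force'],1)}")
    print(f"turn {t:.2f} ({nt}x{t/max(nt,1):.2f})  shift mm {np.round(d*1e3,1)}  ({n} x {np.round(d*1e3/max(n,1),1)})")
if __name__=="__main__": go(*map(float,sys.argv[1:]))
E
python3 - <<'E'
from h import *
T=robot.grab_frame("top")
G=dict(cross=((205,211),.026,4),peanut=((258,214),.026,2),tablet=((154,266),.025,4),bar=((204,264),.025,2),s_peanut=((344,218),.021,2),s_cross=((428,235),.021,4))
for n,(uv,z,k) in G.items():
    W,C,_,A=near(T,np.append(onplane(T,np.array(uv),z),z)); q=W-C
    m=np.zeros((900,900),np.uint8); cv2.fillPoly(m,[np.round(q*1e4+450).astype(int).reshape(-1,1,2)],1)
    y,x=np.nonzero(m); c=(x-450)+1j*(y-450); print(n,"long/corner/arm angle",round(np.degrees(np.angle((c**k).sum()))/k,1),"mod",360//k)
E
python3 g.py 500 279 280 61.5
```

```text
cross long/corner/arm angle -22.4 mod 90
peanut long/corner/arm angle 10.4 mod 180
tablet long/corner/arm angle 15.3 mod 90
bar long/corner/arm angle 3.5 mod 180
s_peanut long/corner/arm angle -2.0 mod 180
s_cross long/corner/arm angle 9.4 mod 90
t=0.25 tip [ 197.6 -592.7  244.2] z 404.2 yaw 108.4 j6 -15 w 84.8 F [ 0.2 -0.4  0.4]
turn 46.93 (8x5.87)  shift mm [150.1 910.2 124.9]  (26 x [ 5.8 35.   4.8])
```

Emit:
move_arm(plan=[[0,0,0.0125,5.9,-1],[0,0,0.0125,5.9,-1],[0,0,0.0125,5.9,-1],[0,0,0.0125,5.9,-1],[0,0,0.0125,5.9,-1],[0,0,0.0125,5.9,-1],[0,0,0.0125,5.9,-1],[0,0,0.0125,5.9,-1],[0.006,0.0364,0.001,0,-1],[0.006,0.0364,0.001,0,-1],[0.006,0.0364,0.001,0,-1],[0.006,0.0364,0.001,0,-1]])

```text
time_s: 1.25
position: [0.2468, -0.4524, 0.3003]
orientation: [[-0.876, 0.482, -0.0], [0.482, 0.876, 0.0], [0.001, 0.0, -1.0]]
ft_force: [0.5, 0.3, 0.4]
grip_width: 1.0
finger_force: 0.0
```

Emit:
move_arm(plan=[[0.006,0.0364,0.001,0,-1],[0.006,0.0364,0.001,0,-1],[0.006,0.0364,0.001,0,-1],[0.006,0.0364,0.001,0,-1],[0.006,0.0364,0.001,0,-1],[0.006,0.0364,0.001,0,-1],[0.006,0.0364,0.001,0,-1],[0.006,0.0364,0.001,0,-1],[0.006,0.0364,0.001,0,-1],[0.006,0.0364,0.001,0,-1],[0.006,0.0364,0.001,0,-1],[0.006,0.0364,0.001,0,-1]])

```text
time_s: 2.25
position: [0.3939, -0.0343, 0.289]
orientation: [[-0.877, 0.481, 0.001], [0.481, 0.877, 0.0], [-0.001, 0.001, -1.0]]
ft_force: [1.3, -0.3, -0.0]
grip_width: 1.001
finger_force: 0.0
```

Emit:
move_arm(plan=[[0.006,0.0364,0.001,0,-1],[0.006,0.0364,0.001,0,-1],[0.006,0.0364,0.001,0,-1],[0.006,0.0364,0.001,0,-1],[0.006,0.0364,0.001,0,-1],[0.006,0.0364,0.001,0,-1],[0.006,0.0364,0.001,0,-1],[0.006,0.0364,0.001,0,-1],[0.006,0.0364,0.001,0,-1],[0,0,0,0,-1],[0,0,0,0,-1]])

```text
time_s: 3.17
position: [0.5043, 0.2787, 0.279]
orientation: [[-0.878, 0.479, -0.0], [0.479, 0.878, -0.0], [0.0, -0.001, -1.0]]
ft_force: [-0.2, -0.3, 0.1]
grip_width: 1.004
finger_force: 0.0
```

```bash
python3 g.py 500 279 280 61;python3 - <<'E'
from h import *
T=robot.grab_frame("top"); cv2.imwrite("pics/a1.png",cv2.resize(T["pixels"][160:320,80:300],None,fx=3,fy=3)[:,:,::-1])
E
```

```text
t=3.17 tip [504.2 278.7 119. ] z 279.0 yaw 61.4 j6 -164 w 85.4 F [-0.2 -0.3  0.1]
turn 0.35 (1x0.35)  shift mm [ 3.9 -1.7 -1. ]  (1 x [ 3.9 -1.7 -1. ])
```

Emit:
move_arm(plan=[[0.004,-0.0017,0.02,0,-1],[0,0,0.03,0,-1],[0,0,0.025,0,-1],[0,0,0.012,0,-1],[0,0,0,0,-1],[0,0,0,0,1],[0,0,0,0,1],[0,0,0,0,1],[0,0,0,0,1],[0,0,0,0,1],[0,0,0,0,1],[0,0,0,0,1]])

```text
time_s: 4.22
position: [0.5003, 0.2778, 0.1946]
orientation: [[-0.877, 0.481, 0.003], [0.481, 0.877, 0.002], [-0.001, 0.003, -1.0]]
ft_force: [-0.3, -0.6, 6.6]
grip_width: 0.495
finger_force: 62.4
```

```bash
python3 g.py 592.3 -192.6 280 79.4
```

```text
t=4.22 tip [500.7 278.2  34.6] z 194.6 yaw 61.3 j6 -164 w 42.0 F [-0.3 -0.6  6.6]
turn -18.13 (4x-4.53)  shift mm [-176.8 -445.7  -86.1]  (14 x [-12.6 -31.8  -6.2])
```

View pics/a1.png

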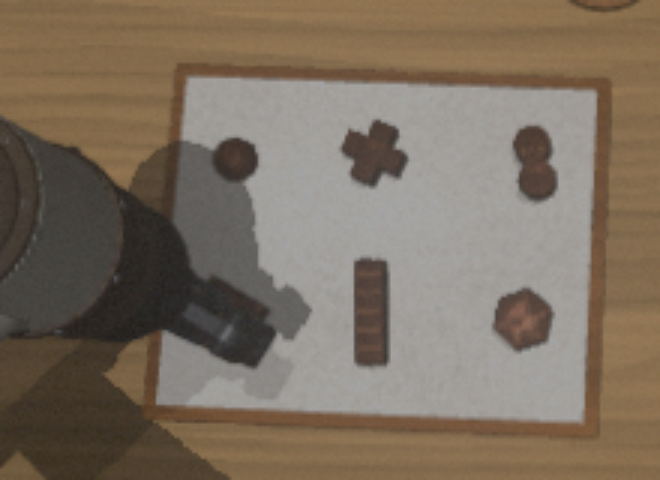

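The gripper is over the tablet at about (230,310) in the crop, and the other pieces are undisturbed. The tablet is gripped at a width of 42–44 mm.

Emit:
move_arm(plan=[[0,0,-0.015,0,1],[0,0,-0.02,-4.5,1],[0,0,-0.02,-4.5,1],[0,0,-0.02,-4.5,1],[0,0,-0.012,-4.6,1],[-0.0126,-0.0318,0,0,1],[-0.0126,-0.0318,0,0,1],[-0.0126,-0.0318,0,0,1],[-0.0126,-0.0318,0,0,1],[-0.0126,-0.0318,0,0,1],[-0.0126,-0.0318,0,0,1],[-0.0126,-0.0318,0,0,1]])

```text
time_s: 5.22
position: [0.545, 0.0407, 0.28]
orientation: [[-0.983, 0.185, 0.0], [0.185, 0.983, 0.0], [-0.0, 0.0, -1.0]]
ft_force: [0.6, 1.1, -1.0]
grip_width: 0.496
finger_force: 61.7
```

Emit:
move_arm(plan=[[-0.0126,-0.0318,0,0,1],[-0.0126,-0.0318,0,0,1],[-0.0126,-0.0318,0,0,1],[-0.0126,-0.0318,0,0,1],[-0.0126,-0.0318,0,0,1],[-0.0126,-0.0318,0,0,1],[-0.0126,-0.0318,0,0,1],[0,0,0,0,1],[0,0,0,0,1]])

```text
time_s: 5.97
position: [0.5904, -0.1944, 0.2794]
orientation: [[-0.982, 0.189, -0.0], [0.189, 0.982, 0.0], [0.0, 0.0, -1.0]]
ft_force: [0.1, -0.4, -1.2]
grip_width: 0.499
finger_force: 61.6
```

```bash
python3 g.py 592.3 -192.6 193 79.4; python3 - <<'E'
from h import *
im=np.hstack([cv2.resize(robot.grab_frame("top")["pixels"][170:310,300:460],None,fx=2.5,fy=2.5),cv2.resize(robot.grab_frame("scene")["pixels"][100:240,150:310],None,fx=2.5,fy=2.5)])
cv2.imwrite("pics/a2.png",im[:,:,::-1])
E
```

```text
t=5.97 tip [ 590.3 -194.4  119.4] z 279.4 yaw 79.1 j6 -98 w 42.4 F [ 0.1 -0.4 -1.2]
turn -0.27 (1x-0.27)  shift mm [-1.7  2.1 86.4]  (3 x [-0.6  0.7 28.8])
```

View pics/a2.png

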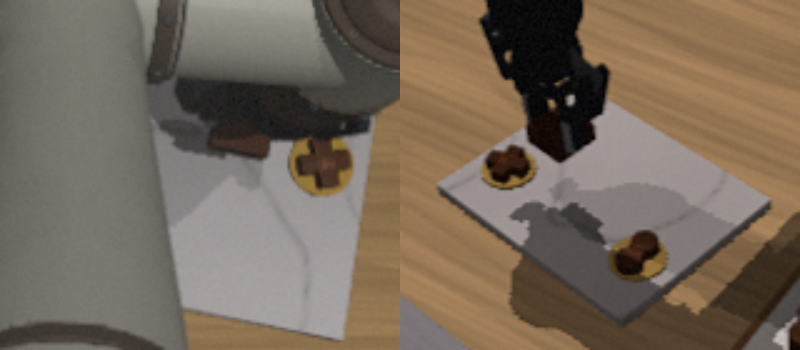

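Emit:
move_arm(plan=[[-0.0017,0.0021,0.02,0,1],[0,0,0.03,0,1],[0,0,0.025,0,1],[0,0,0.0114,0,1],[0,0,0,0,1],[0,0,0,0,1],[0,0,0,0,1]])

```text
time_s: 6.65
position: [0.5932, -0.1901, 0.194]
orientation: [[-0.983, 0.183, 0.001], [0.183, 0.983, -0.0], [-0.001, 0.0, -1.0]]
ft_force: [0.7, 0.8, -0.6]
grip_width: 0.497
finger_force: 63.8
```

```bash
python3 g.py 592.3 -192.6 191 79.4
```

```text
t=6.65 tip [ 593.3 -190.1   34. ] z 194.0 yaw 79.4 j6 -98 w 42.2 F [ 0.7  0.8 -0.6]
turn 0.03 (1x0.03)  shift mm [ 0.6 -2.7  3. ]  (1 x [ 0.6 -2.7  3. ])
```

Emit:
move_arm(plan=[[0,0,0,0,1],[0,0,0,0,1]])

```text
time_s: 6.82
position: [0.5929, -0.1906, 0.1939]
orientation: [[-0.983, 0.185, 0.001], [0.185, 0.983, -0.0], [-0.001, 0.0, -1.0]]
ft_force: [-0.6, 0.4, 0.1]
grip_width: 0.497
finger_force: 63.8
```

Emit:
move_arm(plan=[[0,0,0,0,1]])

```text
time_s: 6.9
position: [0.5928, -0.1908, 0.1938]
orientation: [[-0.983, 0.185, 0.001], [0.185, 0.983, -0.0], [-0.001, 0.0, -1.0]]
ft_force: [0.2, 0.1, -0.3]
grip_width: 0.499
finger_force: 63.8
```

Emit:
move_arm(plan=[[0,0,0,0,1]])

```text
time_s: 6.98
position: [0.5928, -0.191, 0.1936]
orientation: [[-0.983, 0.185, 0.0], [0.185, 0.983, -0.0], [-0.0, 0.0, -1.0]]
ft_force: [-0.2, 0.2, 0.3]
grip_width: 0.494
finger_force: 63.8
```

```bash
python3 g.py 592.3 -192.6 191 79.4
```

```text
t=6.98 tip [ 592.9 -191.    33.6] z 193.6 yaw 79.3 j6 -98 w 42.0 F [-0.2  0.2  0.3]
turn -0.06 (1x-0.06)  shift mm [ 0.2 -1.7  2.6]  (1 x [ 0.2 -1.7  2.6])
```

Emit:
move_arm(plan=[[0.0,-0.0012,0.001,0,1],[0,0,0,0,1],[0,0,0,0,1],[0,0,0,0,1]])

```text
time_s: 7.32
position: [0.5925, -0.1922, 0.1923]
orientation: [[-0.983, 0.185, -0.0], [0.185, 0.983, -0.0], [0.0, -0.0, -1.0]]
ft_force: [0.5, 0.7, -0.3]
grip_width: 0.497
finger_force: 63.8
```

```bash
python3 g.py 592.3 -192.6 191 79.4
```

```text
t=7.32 tip [ 592.5 -192.2   32.3] z 192.3 yaw 79.3 j6 -98 w 42.3 F [ 0.5  0.7 -0.3]
turn -0.07 (1x-0.07)  shift mm [ 0.1 -0.4  1.3]  (1 x [ 0.1 -0.4  1.3])
```

Emit:
move_arm(plan=[[0,-0.0003,0.0012,0,1],[0,0,0,0,1],[0,0,0,0,1]])

```text
time_s: 7.57
position: [0.5925, -0.1924, 0.191]
orientation: [[-0.983, 0.185, -0.0], [0.185, 0.983, 0.0], [0.0, -0.0, -1.0]]
ft_force: [0.2, 0.1, -1.8]
grip_width: 0.498
finger_force: 63.8
```

Emit:
move_arm(plan=[[0,0,0.0012,0,1],[0,0,0,0,1],[0,0,0,0,1]])

```text
time_s: 7.82
position: [0.5926, -0.1924, 0.1907]
orientation: [[-0.983, 0.185, 0.0], [0.185, 0.983, -0.0], [-0.0, -0.0, -1.0]]
ft_force: [-1.9, 1.7, 4.8]
grip_width: 0.498
finger_force: 64.4
```

Emit:
move_arm(plan=[[0,0,0.0008,0,1],[0,0,0,0,1],[0,0,0,0,1]])

```text
time_s: 8.07
position: [0.5926, -0.1924, 0.1907]
orientation: [[-0.983, 0.185, 0.0], [0.185, 0.983, -0.0], [-0.001, -0.0, -1.0]]
ft_force: [-3.3, 2.2, 8.9]
grip_width: 0.495
finger_force: 64.9
```

Emit:
move_arm(plan=[[0,0,-0.0015,0,-0.45],[0,0,0,0,-0.45],[0,0,0,0,-0.45],[0,0,0,0,-0.45],[0,0,-0.02,0,-0.45],[0,0,-0.03,0,-0.45],[0,0,-0.03,0,-0.45],[0,0,-0.008,0,-0.45],[0.005,0.0334,0,0,-0.45],[0.005,0.0334,0,0,-0.45],[0.005,0.0334,0,0,-0.45],[0.005,0.0334,0,0,-0.45]])

```text
time_s: 9.07
position: [0.5973, -0.0563, 0.2783]
orientation: [[-0.983, 0.186, -0.0], [0.186, 0.983, 0.0], [0.0, 0.0, -1.0]]
ft_force: [-0.1, 0.2, 0.5]
grip_width: 0.721
finger_force: 0.0
```

Emit:
move_arm(plan=[[0.005,0.0334,0,0,-0.45],[0.005,0.0334,0,0,-0.45],[0.005,0.0334,0,0,-0.45],[0.005,0.0334,0,0,-0.45],[0.005,0.0334,0,0,-0.45],[0.005,0.0334,0,0,-0.45],[0.005,0.0334,0,0,-0.45],[0.005,0.0334,0,0,-0.45],[0.005,0.0334,0,0,-0.45],[0.005,0.0334,0,0,-0.45],[0,0,0,0,-0.45],[0,0,0,0,-0.45]])

```text
time_s: 10.07
position: [0.6099, 0.2819, 0.2775]
orientation: [[-0.983, 0.182, -0.001], [0.182, 0.983, -0.001], [0.001, -0.001, -1.0]]
ft_force: [-0.5, 0.3, -0.4]
grip_width: 0.724
finger_force: 0.0
```

```bash
cat > c.py <<'E'
from h import *; import sys
# slab check: centroids of samples and placed pieces at mid height, both views
G={k:v for k,v in dict(s_peanut=(609,-104,21),s_cross=(575.7,-281,21),tablet=(592.3,-192.6,22),stack=(592.3,-192.6,32),peanut=(530,-89.4,23),cross=(497,-266,23),bar=(513,-178,22)).items() if k in ["s_peanut","s_cross"]+sys.argv[2:]}
ims=[]
for cam in("top","scene"):
    f=robot.grab_frame(cam); P={}
    for n,g in G.items():
        r=near(f,np.array(g)/1e3)
        if r is None: print(cam,n,"none");continue
        q=r[0]-r[1]; P[n]=r[1]*1e3; print(cam,n,np.round(P[n],1),"A",round(r[3]),"rect",round(cv2.minAreaRect((q*1e4).astype(np.float32))[2],1))
    y=P["s_peanut"]-P["s_cross"]; y/=np.linalg.norm(y); x=np.array([y[1],-y[0]]); m=(P["s_peanut"]+P["s_cross"])/2
    print(cam,{n:[round(float((p-m)@x+40),1),round(float((p-m)@y),1)] for n,p in P.items()},"line",round(np.degrees(np.arctan2(y[1],y[0])),1))
    u=project(f,[[.55,-.185,.02]])[0].astype(int); ims.append(cv2.resize(f["pixels"][u[1]-75:u[1]+75,u[0]-80:u[0]+80],None,fx=2.5,fy=2.5))
cv2.imwrite(f"pics/{sys.argv[1]}.png",np.hstack(ims)[:,:,::-1])
E
python3 c.py c1 tablet; python3 g.py 610.3 279.5 191 79.4
```

```text
top s_peanut [ 607.2 -104. ] A 1063 rect 89.9
top s_cross [ 574. -281.] A 1233 rect 54.5
top tablet [ 589.7 -190.5] A 2184 rect 78.5
top {'s_peanut': [40.0, 90.0], 's_cross': [40.0, -90.0], 'tablet': [38.8, 1.8]} line 79.4
scene s_peanut [ 611.4 -104.1] A 1478 rect 87.7
scene s_cross [ 577.8 -280.8] A 1666 rect 55.0
scene tablet [ 593.7 -190.5] A 3059 rect 78.7
scene {'s_peanut': [40.0, 89.9], 's_cross': [40.0, -89.9], 'tablet': [38.7, 1.8]} line 79.2
t=10.17 tip [609.8 279.5 117.9] z 277.9 yaw 79.3 j6 -139 w 61.4 F [ 0.  -0.5  0.5]
turn -0.07 (1x-0.07)  shift mm [-0.6  0.2 86.9]  (3 x [-0.2  0.1 29. ])
```

View pics/c1.png

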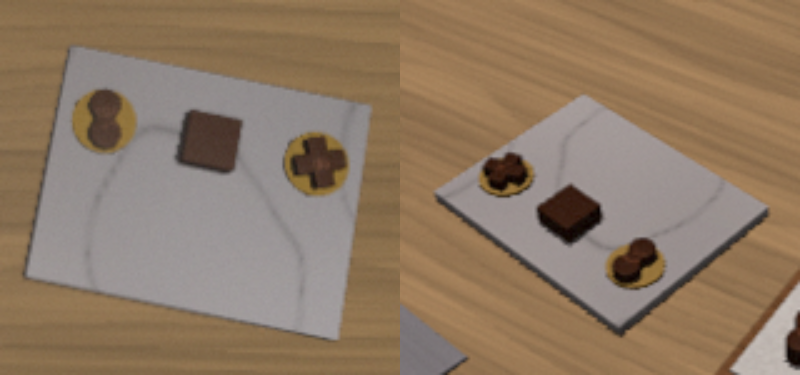

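Emit:
move_arm(plan=[[-0.0015,-0.0011,0.02,0,-0.45],[0,0,0.03,0,-0.45],[0,0,0.025,0,-0.45],[0,0,0.0134,0,-0.45],[0,0,0,0,-0.45],[0,0,0,0,-0.45],[0,0,0,0,-0.45],[0,0,0,0,-0.45]])

```text
time_s: 10.83
position: [0.6122, 0.2785, 0.1921]
orientation: [[-0.983, 0.185, 0.003], [0.185, 0.983, 0.002], [-0.002, 0.002, -1.0]]
ft_force: [-0.4, -0.2, 0.6]
grip_width: 0.725
finger_force: 0.0
```

```bash
python3 g.py 611.1 278.1 189.5 79.4
```

```text
t=10.83 tip [612.6 278.8  32.1] z 192.1 yaw 79.3 j6 -139 w 61.7 F [-0.4 -0.2  0.6]
turn -0.08 (1x-0.08)  shift mm [ 1.4 -1.   2.6]  (1 x [ 1.4 -1.   2.6])
```

Emit:
move_arm(plan=[[0.001,-0.0007,0.0015,0,-0.45],[0,0,0,0,-0.45],[0,0,0,0,-0.45],[0,0,0,0,1],[0,0,0,0,1],[0,0,0,0,1],[0,0,0,0,1],[0,0,0,0,1],[0,0,0,0,1]])

```text
time_s: 11.58
position: [0.6105, 0.2784, 0.1892]
orientation: [[-0.983, 0.185, 0.001], [0.185, 0.983, 0.0], [-0.001, 0.001, -1.0]]
ft_force: [-0.9, 1.3, 3.1]
grip_width: 0.318
finger_force: 59.3
```

```bash
python3 g.py 592.6 -192.4 295 79.4
```

```text
t=11.58 tip [610.7 278.4  29.2] z 189.2 yaw 79.4 j6 -139 w 27.0 F [-0.9  1.3  3.1]
turn -0.05 (1x-0.05)  shift mm [ -68.9 -466.  -106. ]  (14 x [ -4.9 -33.3  -7.6])
```

Emit:
move_arm(plan=[[0,0,-0.02,0,1],[0,0,-0.03,0,1],[0,0,-0.03,0,1],[0,0,-0.026,0,1],[-0.0049,-0.0333,0,0,1],[-0.0049,-0.0333,0,0,1],[-0.0049,-0.0333,0,0,1],[-0.0049,-0.0333,0,0,1],[-0.0049,-0.0333,0,0,1],[-0.0049,-0.0333,0,0,1],[-0.0049,-0.0333,0,0,1],[-0.0049,-0.0333,0,0,1]])

```text
time_s: 12.58
position: [0.5991, 0.0075, 0.2943]
orientation: [[-0.983, 0.185, -0.001], [0.185, 0.983, 0.0], [0.001, -0.0, -1.0]]
ft_force: [0.6, 0.3, 0.6]
grip_width: 0.315
finger_force: 59.2
```

Emit:
move_arm(plan=[[-0.0049,-0.0333,0,0,1],[-0.0049,-0.0333,0,0,1],[-0.0049,-0.0333,0,0,1],[-0.0049,-0.0333,0,0,1],[-0.0049,-0.0333,0,0,1],[-0.0049,-0.0333,0,0,1],[0,0,0,0,1],[0,0,0.02,0,1],[0,0,0.03,0,1],[0,0,0.02,0,1],[0,0,0,0,1],[0,0,0,0,1]])

```text
time_s: 13.58
position: [0.5914, -0.1925, 0.2236]
orientation: [[-0.983, 0.185, -0.003], [0.185, 0.983, -0.0], [0.003, -0.001, -1.0]]
ft_force: [0.2, -0.9, 1.1]
grip_width: 0.323
finger_force: 59.2
```

Emit:
move_arm(plan=[[0,0,0,0,1],[0,0,0,0,1]])

```text
time_s: 13.75
position: [0.5923, -0.1925, 0.2265]
orientation: [[-0.983, 0.184, 0.003], [0.184, 0.983, -0.001], [-0.003, 0.0, -1.0]]
ft_force: [0.8, -1.1, -0.0]
grip_width: 0.319
finger_force: 59.2
```

```bash
python3 g.py 592.6 -192.4 207 79.4
```

```text
t=13.75 tip [ 592.8 -192.6   66.5] z 226.5 yaw 79.4 j6 -98 w 27.1 F [ 0.8 -1.1 -0. ]
turn -0.02 (1x-0.02)  shift mm [ 0.3  0.1 19.5]  (1 x [ 0.3  0.1 19.5])
```

Emit:
move_arm(plan=[[0,0,0.01,0,1],[0,0,0.007,0,1],[0,0,0,0,1],[0,0,0,0,1],[0,0,0,0,1],[0,0,0,0,1]])

```text
time_s: 14.25
position: [0.5916, -0.1927, 0.2078]
orientation: [[-0.983, 0.185, 0.0], [0.185, 0.983, -0.0], [-0.0, -0.0, -1.0]]
ft_force: [0.5, -0.1, 0.4]
grip_width: 0.319
finger_force: 59.2
```

```bash
python3 g.py 592.6 -192.4 207 79.4
```

```text
t=14.25 tip [ 591.7 -192.7   47.8] z 207.8 yaw 79.3 j6 -98 w 27.1 F [ 0.5 -0.1  0.4]
turn -0.06 (1x-0.06)  shift mm [-0.9  0.4  0.8]  (1 x [-0.9  0.4  0.8])
```

Emit:
move_arm(plan=[[-0.0007,0.0003,0.0008,0,1],[0,0,0,0,1],[0,0,0,0,1]])

```text
time_s: 14.5
position: [0.5923, -0.1925, 0.207]
orientation: [[-0.983, 0.185, 0.0], [0.185, 0.983, -0.0], [-0.0, 0.0, -1.0]]
ft_force: [-0.2, 0.0, 0.2]
grip_width: 0.317
finger_force: 59.2
```

Emit:
move_arm(plan=[[0,0,0.0008,0,1],[0,0,0,0,1],[0,0,0,0,1]])

```text
time_s: 14.75
position: [0.5924, -0.1925, 0.2062]
orientation: [[-0.983, 0.185, 0.0], [0.185, 0.983, -0.0], [-0.0, -0.0, -1.0]]
ft_force: [-0.5, 0.7, -0.0]
grip_width: 0.32
finger_force: 59.3
```

Emit:
move_arm(plan=[[0,0,0.0006,0,1],[0,0,0,0,1],[0,0,0,0,-0.2],[0,0,0,0,-0.2],[0,0,0,0,-0.2],[0,0,0,0,-0.2],[0,0,-0.01,0,-0.2],[0,0,-0.02,0,-0.2],[0,0,-0.03,0,-0.2],[0,0,-0.024,0,-0.2]])

```text
time_s: 15.58
position: [0.5924, -0.1926, 0.2915]
orientation: [[-0.983, 0.185, 0.001], [0.185, 0.983, -0.001], [-0.001, -0.0, -1.0]]
ft_force: [0.6, 0.1, 0.0]
grip_width: 0.599
finger_force: 0.0
```

```bash
python3 g.py 612 70.8 280 100.4
```

```text
t=15.58 tip [ 592.5 -192.7  131.5] z 291.5 yaw 79.4 j6 -98 w 50.9 F [0.6 0.1 0. ]
turn -21.04 (4x-5.26)  shift mm [-66.7 255.6  11.4]  (8 x [-8.3 32.   1.4])
```

Emit:
move_arm(plan=[[0,0,0,-5.25,-0.2],[0,0,0,-5.25,-0.2],[0,0,0,-5.25,-0.2],[0,0,0,-5.25,-0.2],[-0.0083,0.032,0.0014,0,-0.2],[-0.0083,0.032,0.0014,0,-0.2],[-0.0083,0.032,0.0014,0,-0.2],[-0.0083,0.032,0.0014,0,-0.2],[-0.0083,0.032,0.0014,0,-0.2],[-0.0083,0.032,0.0014,0,-0.2],[-0.0083,0.032,0.0014,0,-0.2],[-0.0083,0.032,0.0014,0,-0.2]])

```text
time_s: 16.58
position: [0.6116, 0.0729, 0.2791]
orientation: [[-0.984, -0.18, 0.001], [-0.18, 0.984, 0.0], [-0.001, 0.0, -1.0]]
ft_force: [1.4, -0.7, 0.4]
grip_width: 0.6
finger_force: 0.0
```

Emit:
move_arm(plan=[[0,0,0,0,-0.2],[0,0,0,0,-0.2],[0,0,0,0,-0.2]])

```text
time_s: 16.83
position: [0.6116, 0.0712, 0.2787]
orientation: [[-0.984, -0.18, 0.0], [-0.18, 0.984, -0.0], [-0.0, -0.0, -1.0]]
ft_force: [0.0, 0.6, 0.5]
grip_width: 0.598
finger_force: 0.0
```

```bash
python3 c.py c2 stack; python3 g.py 612 70.8 190.5 100.4
```

```text
top s_peanut [ 606.9 -103.6] A 969 rect 0.6
top s_cross [ 574.  -280.9] A 1211 rect 54.8
top stack [ 587.9 -188.4] A 2104 rect 78.8
top {'s_peanut': [40.0, 90.2], 's_cross': [40.0, -90.2], 'stack': [36.8, 3.4]} line 79.5
scene s_peanut [ 611.4 -104.1] A 1454 rect 87.7
scene s_cross [ 577.8 -280.8] A 1639 rect 55.2
scene stack [ 600.5 -184.1] A 3032 rect 79.5
scene {'s_peanut': [40.0, 89.9], 's_cross': [40.0, -89.9], 'stack': [44.2, 9.3]} line 79.3
t=16.93 tip [611.5  70.2 118.6] z 278.6 yaw 100.3 j6 -101 w 51.5 F [ 0.8 -0.4 -1.2]
turn -0.13 (1x-0.13)  shift mm [-0.6  0.5 88.1]  (3 x [-0.2  0.2 29.4])
```

View pics/c2.png

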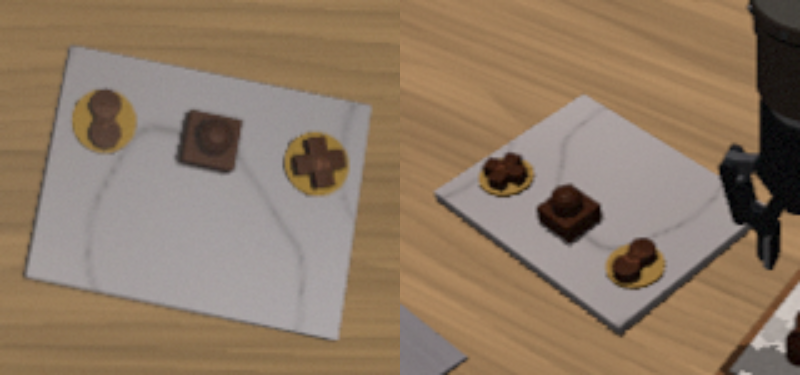

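The dome sits centred on the tablet (crop about (213,137)). The tablet is 1–2 mm off the exact midpoint. Next is the peanut.

Emit:
move_arm(plan=[[-0.0005,0.0004,0.02,0,-0.2],[0,0,0.03,0,-0.2],[0,0,0.025,0,-0.2],[0,0,0.014,0,-0.2],[0,0,0,0,-0.2],[0,0,0,0,-0.2],[0,0,0,0,-0.2],[0,0,0,0,-0.2]])

```text
time_s: 17.6
position: [0.6123, 0.0712, 0.1903]
orientation: [[-0.984, -0.179, 0.001], [-0.179, 0.984, 0.001], [-0.002, 0.0, -1.0]]
ft_force: [0.3, -0.5, -0.2]
grip_width: 0.595
finger_force: 0.0
```

Emit:
move_arm(plan=[[0,0,0,0,1],[0,0,0,0,1],[0,0,0,0,1],[0,0,0,0,1],[0,0,0,0,1],[0,0,0,0,1]])

```text
time_s: 18.1
position: [0.6123, 0.0718, 0.1902]
orientation: [[-0.984, -0.18, 0.001], [-0.18, 0.984, 0.0], [-0.001, -0.0, -1.0]]
ft_force: [-0.6, -1.0, 5.3]
grip_width: 0.279
finger_force: 58.9
```

```bash
python3 g.py 531.2 -91.3 280 88
```

```text
t=18.10 tip [612.5  71.8  30.2] z 190.2 yaw 100.4 j6 -101 w 23.7 F [-0.6 -1.   5.3]
turn 12.36 (3x4.12)  shift mm [  75.4 -165.9  -89.9]  (6 x [ 12.6 -27.6 -15. ])
```

Emit:
move_arm(plan=[[0,0,-0.02,0,1],[0,0,-0.03,4.1,1],[0,0,-0.025,4.1,1],[0,0,-0.015,4.1,1],[0.0126,-0.0276,0,0,1],[0.0126,-0.0276,0,0,1],[0.0126,-0.0276,0,0,1],[0.0126,-0.0276,0,0,1],[0.0126,-0.0276,0,0,1],[0.0126,-0.0276,0,0,1],[0,0,0,0,1],[0,0,0,0,1]])

```text
time_s: 19.1
position: [0.53, -0.0924, 0.2791]
orientation: [[-0.999, 0.037, -0.001], [0.037, 0.999, 0.0], [0.001, 0.0, -1.0]]
ft_force: [0.8, 0.5, -0.3]
grip_width: 0.279
finger_force: 58.8
```

Emit:
move_arm(plan=[[0,0,0.03,0,1],[0,0,0.03,0,1],[0,0,0.02,0,1],[0,0,0.008,0,1],[0,0,0,0,1],[0,0,0,0,1],[0,0,0,0,1],[0,0,0,0,1]])

```text
time_s: 19.77
position: [0.5316, -0.0909, 0.1928]
orientation: [[-0.999, 0.034, 0.003], [0.034, 0.999, 0.0], [-0.003, 0.0, -1.0]]
ft_force: [-0.1, 0.1, -0.1]
grip_width: 0.283
finger_force: 58.8
```

```bash
python3 g.py 531.2 -91.3 187.2 88
```

```text
t=19.77 tip [532.1 -90.9  32.8] z 192.8 yaw 88.1 j6 -99 w 24.1 F [-0.1  0.1 -0.1]
turn 0.07 (1x0.07)  shift mm [ 0.9 -0.5  5.6]  (1 x [ 0.9 -0.5  5.6])
```

Emit:
move_arm(plan=[[0.0004,-0.0003,0.003,0,1],[0,0,0,0,1],[0,0,0,0,1],[0,0,0,0,1],[0,0,0,0,1]])

```text
time_s: 20.18
position: [0.5305, -0.0915, 0.1885]
orientation: [[-0.999, 0.034, 0.0], [0.034, 0.999, 0.0], [-0.0, 0.0, -1.0]]
ft_force: [0.4, -0.2, -0.6]
grip_width: 0.279
finger_force: 58.8
```

```bash
python3 g.py 531.2 -91.3 187.2 88
```

```text
t=20.18 tip [530.5 -91.5  28.5] z 188.5 yaw 88.0 j6 -99 w 23.7 F [ 0.4 -0.2 -0.6]
turn 0.03 (1x0.03)  shift mm [-0.7  0.2  1.3]  (1 x [-0.7  0.2  1.3])
```

Emit:
move_arm(plan=[[-0.0006,0.0002,0.0014,0,1],[0,0,0,0,1],[0,0,0,0,1],[0,0,0,0,-0.5],[0,0,0,0,-0.5],[0,0,0,0,-0.5],[0,0,0,0,-0.5],[0,0,-0.01,0,-0.5],[0,0,-0.02,0,-0.5],[0,0,-0.03,0,-0.5],[0,0,-0.03,0,-0.5]])

```text
time_s: 21.1
position: [0.5308, -0.0913, 0.2779]
orientation: [[-0.999, 0.034, -0.002], [0.034, 0.999, -0.0], [0.002, -0.0, -1.0]]
ft_force: [0.8, -0.5, 0.6]
grip_width: 0.752
finger_force: 0.0
```

```bash
python3 g.py 616.9 181.6 280 67.6
```

```text
t=21.10 tip [530.5 -91.3 117.9] z 277.9 yaw 88.0 j6 -99 w 63.9 F [ 0.8 -0.5  0.6]
turn 20.44 (4x5.11)  shift mm [ 24.1 285.3  -2.3]  (8 x [ 3.  35.7 -0.3])
```

Emit:
move_arm(plan=[[0,0,0,5.1,-0.5],[0,0,0,5.1,-0.5],[0,0,0,5.1,-0.5],[0,0,0,5.1,-0.5],[0.003,0.0357,0,0,-0.5],[0.003,0.0357,0,0,-0.5],[0.003,0.0357,0,0,-0.5],[0.003,0.0357,0,0,-0.5],[0.003,0.0357,0,0,-0.5],[0.003,0.0357,0,0,-0.5],[0.003,0.0357,0,0,-0.5],[0.003,0.0357,0,0,-0.5]])

```text
time_s: 22.1
position: [0.6177, 0.1837, 0.2778]
orientation: [[-0.925, 0.38, 0.001], [0.38, 0.925, 0.0], [-0.0, 0.0, -1.0]]
ft_force: [1.5, -0.2, 0.4]
grip_width: 0.751
finger_force: 0.0
```

Emit:
move_arm(plan=[[0,0,0,0,-0.5],[0,0,0,0,-0.5],[0,0,0,0,-0.5]])

```text
time_s: 22.35
position: [0.6172, 0.1819, 0.277]
orientation: [[-0.925, 0.38, -0.001], [0.38, 0.925, -0.0], [0.001, -0.001, -1.0]]
ft_force: [-0.0, -0.2, -0.6]
grip_width: 0.753
finger_force: 0.0
```

```bash
python3 c.py c3 peanut; python3 g.py 616.9 181.6 190.5 67.6
```

```text
top s_peanut [ 607.2 -103.9] A 1042 rect 89.9
top s_cross [ 574. -281.] A 1214 rect 54.8
top peanut [528.3 -89.5] A 965 rect 85.9
top {'s_peanut': [40.0, 90.0], 's_cross': [40.0, -90.0], 'peanut': [-40.2, 89.7]} line 79.4
scene s_peanut [ 611.4 -104.1] A 1454 rect 0.5
scene s_cross [ 577.8 -280.8] A 1643 rect 55.7
scene peanut [532.4 -90.1] A 1859 rect 34.2
scene {'s_peanut': [40.0, 89.9], 's_cross': [40.0, -89.9], 'peanut': [-40.2, 88.9]} line 79.2
t=22.45 tip [617.1 180.9 117.2] z 277.2 yaw 67.6 j6 -143 w 63.6 F [ 0.4 -0.5 -0.4]
turn -0.03 (1x-0.03)  shift mm [ 0.4  0.6 86.7]  (3 x [ 0.1  0.2 28.9])
```

Emit:
move_arm(plan=[[0.0002,0.0003,0.02,0,-0.5],[0,0,0.03,0,-0.5],[0,0,0.025,0,-0.5],[0,0,0.0125,0,-0.5],[0,0,0,0,-0.5],[0,0,0,0,-0.5],[0,0,0,0,-0.5],[0,0,0,0,-0.5]])

```text
time_s: 23.12
position: [0.6181, 0.1825, 0.1914]
orientation: [[-0.925, 0.38, 0.003], [0.38, 0.925, 0.002], [-0.002, 0.003, -1.0]]
ft_force: [0.4, 0.9, 0.0]
grip_width: 0.753
finger_force: 0.0
```

Emit:
move_arm(plan=[[0,0,0,0,1],[0,0,0,0,1],[0,0,0,0,1],[0,0,0,0,1],[0,0,0,0,1],[0,0,0,0,1]])

```text
time_s: 23.62
position: [0.618, 0.1827, 0.191]
orientation: [[-0.925, 0.38, 0.003], [0.38, 0.925, 0.001], [-0.002, 0.002, -1.0]]
ft_force: [-0.8, 0.2, 6.1]
grip_width: 0.478
finger_force: 61.2
```

```bash
python3 g.py 498 -268.3 280 99.4
```

```text
t=23.62 tip [618.4 182.9  31. ] z 191.0 yaw 67.7 j6 -143 w 40.6 F [-0.8  0.2  6.1]
turn -31.73 (6x-5.29)  shift mm [ 192.2 -425.4  -89.7]  (14 x [ 13.7 -30.4  -6.4])
```

Emit:
move_arm(plan=[[0,0,-0.02,0,1],[0,0,-0.03,0,1],[0,0,-0.025,-5.3,1],[0,0,-0.014,-5.3,1],[0,0,0,-5.3,1],[0,0,0,-5.3,1],[0,0,0,-5.3,1],[0,0,0,-5.3,1],[0.0137,-0.0304,0,0,1],[0.0137,-0.0304,0,0,1],[0.0137,-0.0304,0,0,1],[0.0137,-0.0304,0,0,1]])

```text
time_s: 24.62
position: [0.5825, 0.0523, 0.2781]
orientation: [[-0.986, -0.165, -0.001], [-0.165, 0.986, -0.0], [0.001, 0.0, -1.0]]
ft_force: [0.8, -0.7, 0.7]
grip_width: 0.474
finger_force: 60.7
```

Emit:
move_arm(plan=[[0.0137,-0.0304,0,0,1],[0.0137,-0.0304,0,0,1],[0.0137,-0.0304,0,0,1],[0.0137,-0.0304,0,0,1],[0.0137,-0.0304,0,0,1],[0.0137,-0.0304,0,0,1],[0.0137,-0.0304,0,0,1],[0.0137,-0.0304,0,0,1],[0.0137,-0.0304,0,0,1],[0.0137,-0.0304,0,0,1],[0,0,0,0,1],[0,0,0,0,1]])

```text
time_s: 25.62
position: [0.4971, -0.2705, 0.278]
orientation: [[-0.987, -0.16, -0.001], [-0.16, 0.987, 0.0], [0.001, 0.0, -1.0]]
ft_force: [1.5, 0.7, -0.2]
grip_width: 0.469
finger_force: 60.7
```

Emit:
move_arm(plan=[[0,0,0.03,0,1],[0,0,0.03,0,1],[0,0,0.02,0,1],[0,0,0.007,0,1],[0,0,0,0,1],[0,0,0,0,1],[0,0,0,0,1],[0,0,0,0,1],[0,0,0,0,1]])

```text
time_s: 26.37
position: [0.4984, -0.2689, 0.1925]
orientation: [[-0.986, -0.164, 0.002], [-0.164, 0.986, -0.001], [-0.002, -0.001, -1.0]]
ft_force: [-0.2, 0.1, 0.4]
grip_width: 0.477
finger_force: 60.7
```

```bash
python3 g.py 498.9 -268.2 188 99.4
```

```text
t=26.37 tip [ 498.7 -269.    32.5] z 192.5 yaw 99.5 j6 -69 w 40.6 F [-0.2  0.1  0.4]
turn 0.05 (1x0.05)  shift mm [-0.3  0.8  4.5]  (1 x [-0.3  0.8  4.5])
```

Emit:
move_arm(plan=[[-0.0003,0.0006,0.0025,0,1],[0,0,0,0,1],[0,0,0,0,1],[0,0,0,0,1]])

```text
time_s: 26.7
position: [0.4982, -0.2683, 0.1889]
orientation: [[-0.986, -0.164, -0.0], [-0.164, 0.986, -0.0], [0.0, -0.0, -1.0]]
ft_force: [-0.1, 0.4, -0.2]
grip_width: 0.473
finger_force: 60.7
```

```bash
python3 g.py 498.9 -268.2 188 99.4
```

```text
t=26.70 tip [ 498.2 -268.3   28.9] z 188.9 yaw 99.4 j6 -69 w 40.2 F [-0.1  0.4 -0.2]
turn 0.03 (1x0.03)  shift mm [-0.7  0.   0.9]  (1 x [-0.7  0.   0.9])
```

Emit:
move_arm(plan=[[-0.0006,0,0.0012,0,1],[0,0,0,0,1],[0,0,0,0,1],[0,0,0,0,-0.35],[0,0,0,0,-0.35],[0,0,0,0,-0.35],[0,0,0,0,-0.35],[0,0,-0.01,0,-0.35],[0,0,-0.02,0,-0.35],[0,0,-0.03,0,-0.35],[0,0,-0.03,0,-0.35]])

```text
time_s: 27.62
position: [0.4986, -0.2681, 0.2787]
orientation: [[-0.986, -0.164, -0.002], [-0.164, 0.986, 0.0], [0.002, 0.001, -1.0]]
ft_force: [0.7, -0.9, -0.3]
grip_width: 0.677
finger_force: 0.0
```

```bash
python3 g.py 507.8 178.4 280 93.5
```

```text
t=27.62 tip [ 498.3 -268.1  118.7] z 278.7 yaw 99.4 j6 -69 w 57.5 F [ 0.7 -0.9 -0.3]
turn 5.95 (1x5.95)  shift mm [-36.8 445.1  -1.2]  (13 x [-2.8 34.2 -0.1])
```

Emit:
move_arm(plan=[[0,0,0,6,-0.35],[-0.0028,0.0342,0,0,-0.35],[-0.0028,0.0342,0,0,-0.35],[-0.0028,0.0342,0,0,-0.35],[-0.0028,0.0342,0,0,-0.35],[-0.0028,0.0342,0,0,-0.35],[-0.0028,0.0342,0,0,-0.35],[-0.0028,0.0342,0,0,-0.35],[-0.0028,0.0342,0,0,-0.35],[-0.0028,0.0342,0,0,-0.35],[-0.0028,0.0342,0,0,-0.35],[-0.0028,0.0342,0,0,-0.35]])

```text
time_s: 28.62
position: [0.5067, 0.1109, 0.2787]
orientation: [[-0.998, -0.06, 0.001], [-0.06, 0.998, 0.0], [-0.001, 0.0, -1.0]]
ft_force: [0.2, -0.3, 0.0]
grip_width: 0.675
finger_force: 0.0
```

Emit:
move_arm(plan=[[-0.0028,0.0342,0,0,-0.35],[-0.0028,0.0342,0,0,-0.35],[0,0,0,0,-0.35],[0,0,0,0,-0.35],[0,0,0,0,-0.35]])

```text
time_s: 29.03
position: [0.5082, 0.1777, 0.278]
orientation: [[-0.998, -0.06, -0.0], [-0.06, 0.998, -0.0], [0.0, -0.0, -1.0]]
ft_force: [-0.7, -0.7, 0.3]
grip_width: 0.678
finger_force: 0.0
```

```bash
python3 c.py c4 peanut cross; python3 g.py 507.8 178.4 190.5 93.5
```

```text
top s_peanut [ 607.2 -104. ] A 1061 rect 89.6
top s_cross [ 574. -281.] A 1232 rect 54.8
top peanut [529.  -89.7] A 1100 rect 86.0
top cross [ 496. -267.] A 1373 rect 54.6
top {'s_peanut': [40.0, 90.0], 's_cross': [40.0, -90.0], 'peanut': [-39.5, 89.7], 'cross': [-39.3, -90.6]} line 79.4
scene s_peanut [ 611.4 -104.2] A 1487 rect 87.7
scene s_cross [ 577.8 -280.8] A 1670 rect 54.9
scene peanut [532.4 -90.1] A 1884 rect 87.5
scene cross [ 499.9 -267.4] A 2206 rect 51.5
scene {'s_peanut': [40.0, 89.9], 's_cross': [40.0, -89.9], 'peanut': [-40.3, 89.0], 'cross': [-39.1, -91.3]} line 79.2
t=29.13 tip [508.3 176.8 117.9] z 277.9 yaw 93.4 j6 -123 w 57.3 F [-0.7 -0.3  0.1]
turn -0.13 (1x-0.13)  shift mm [ 0.3  1.7 87.4]  (3 x [ 0.1  0.6 29.1])
```

Emit:
move_arm(plan=[[0.0002,0.0014,0.02,0,-0.35],[0,0,0.03,0,-0.35],[0,0,0.025,0,-0.35],[0,0,0.013,0,-0.35],[0,0,0,0,-0.35],[0,0,0,0,-0.35],[0,0,0,0,-0.35],[0,0,0,0,-0.35]])

```text
time_s: 29.8
position: [0.5088, 0.1791, 0.1912]
orientation: [[-0.998, -0.06, 0.002], [-0.06, 0.998, 0.002], [-0.003, 0.001, -1.0]]
ft_force: [0.2, -0.4, -0.1]
grip_width: 0.674
finger_force: 0.0
```

Emit:
move_arm(plan=[[0,0,0,0,1],[0,0,0,0,1],[0,0,0,0,1],[0,0,0,0,1],[0,0,0,0,1],[0,0,0,0,1]])

```text
time_s: 30.3
position: [0.5085, 0.1794, 0.1906]
orientation: [[-0.998, -0.06, 0.001], [-0.06, 0.998, 0.001], [-0.001, 0.001, -1.0]]
ft_force: [-0.7, -0.4, 5.6]
grip_width: 0.217
finger_force: 60.5
```

```bash
python3 g.py 514.6 -179.4 280 169.4
```

```text
t=30.30 tip [508.7 179.5  30.6] z 190.6 yaw 93.5 j6 -123 w 18.4 F [-0.7 -0.4  5.6]
turn -75.93 (13x-5.84)  shift mm [351.6 -72.  -89.6]  (11 x [32.  -6.5 -8.1])
```

Emit:
move_arm(plan=[[0,0,-0.02,0,1],[0,0,-0.03,0,1],[0,0,-0.02,-6.9,1],[0,0,-0.02,-6.9,1],[0,0,0,-6.9,1],[0,0,0,-6.9,1],[0,0,0,-6.9,1],[0,0,0,-6.9,1],[0,0,0,-6.9,1],[0,0,0,-6.9,1],[0,0,0,-6.9,1],[0,0,0,-6.9,1]])

```text
time_s: 31.3
position: [0.508, 0.1791, 0.2793]
orientation: [[-0.296, -0.955, -0.001], [-0.955, 0.296, -0.0], [0.001, 0.001, -1.0]]
ft_force: [0.3, -0.1, -0.2]
grip_width: 0.218
finger_force: 59.7
```

Emit:
move_arm(plan=[[0,0,0,-6.9,1],[0.032,-0.0065,0,0,1],[0.032,-0.0065,0,0,1],[0.032,-0.0065,0,0,1],[0.032,-0.0065,0,0,1],[0.032,-0.0065,0,0,1],[0.032,-0.0065,0,0,1],[0.032,-0.0065,0,0,1],[0.032,-0.0065,0,0,1],[0.032,-0.0065,0,0,1],[0.032,-0.0065,0,0,1],[0.032,-0.0065,0,0,1]])

```text
time_s: 32.3
position: [0.5129, -0.1815, 0.2794]
orientation: [[-0.185, -0.983, -0.001], [-0.983, 0.185, 0.0], [-0.0, 0.001, -1.0]]
ft_force: [0.2, 1.5, -1.2]
grip_width: 0.217
finger_force: 59.7
```

Emit:
move_arm(plan=[[0,0,0,0,1],[0,0,0,0,1],[0,0,0,0,1]])

```text
time_s: 32.55
position: [0.513, -0.1801, 0.2793]
orientation: [[-0.186, -0.983, -0.001], [-0.983, 0.186, 0.0], [-0.0, 0.001, -1.0]]
ft_force: [0.5, 0.7, -0.1]
grip_width: 0.216
finger_force: 59.7
```

```bash
python3 g.py 514.8 -178.5 192.6 169.4
```

```text
t=32.55 tip [ 512.9 -180.   119.3] z 279.3 yaw 169.3 j6 -8 w 18.4 F [ 0.5  0.7 -0.1]
turn -0.11 (1x-0.11)  shift mm [-1.8 -1.7 86.7]  (3 x [-0.6 -0.6 28.9])
```

Emit:
move_arm(plan=[[-0.0012,-0.0016,0.03,0,1],[0,0,0.03,0,1],[0,0,0.02,0,1],[0,0,0.0085,0,1],[0,0,0,0,1],[0,0,0,0,1],[0,0,0,0,1],[0,0,0,0,1],[0,0,0,0,1]])

```text
time_s: 33.3
position: [0.5155, -0.179, 0.1925]
orientation: [[-0.185, -0.983, 0.002], [-0.983, 0.185, -0.0], [-0.0, -0.002, -1.0]]
ft_force: [-0.9, -0.8, -0.5]
grip_width: 0.214
finger_force: 59.7
```

```bash
python3 g.py 514.8 -178.5 187.6 169.4
```

```text
t=33.30 tip [ 515.9 -179.1   32.5] z 192.5 yaw 169.4 j6 -9 w 18.2 F [-0.9 -0.8 -0.5]
turn -0.05 (1x-0.05)  shift mm [-0.4  1.2  4.9]  (1 x [-0.4  1.2  4.9])
```

Emit:
move_arm(plan=[[-0.0004,0.0004,0.003,0,1],[0,0,0,0,1],[0,0,0,0,1],[0,0,0,0,1]])

```text
time_s: 33.63
position: [0.5148, -0.1787, 0.1882]
orientation: [[-0.185, -0.983, -0.0], [-0.983, 0.185, -0.0], [0.0, 0.0, -1.0]]
ft_force: [-0.1, 0.8, -0.3]
grip_width: 0.217
finger_force: 59.7
```

```bash
python3 g.py 514.8 -178.5 187.6 169.4
```

```text
t=33.63 tip [ 514.8 -178.7   28.2] z 188.2 yaw 169.3 j6 -9 w 18.4 F [-0.1  0.8 -0.3]
turn -0.07 (1x-0.07)  shift mm [-0.2  0.   0.6]  (1 x [-0.2  0.   0.6])
```

Emit:
move_arm(plan=[[0,0,0.0008,0,1],[0,0,0,0,1],[0,0,0,0,0.1],[0,0,0,0,0.1],[0,0,0,0,0.1],[0,0,0,0,0.1],[0,0,-0.01,0,0.1],[0,0,-0.02,0,0.1],[0,0,-0.03,0,0.1],[0,0,-0.03,0,0.1],[0,0,-0.03,0,0.1],[0,0,-0.03,0,0.1]])

```text
time_s: 34.63
position: [0.5144, -0.1786, 0.3397]
orientation: [[-0.185, -0.983, 0.001], [-0.983, 0.185, -0.0], [-0.0, -0.001, -1.0]]
ft_force: [0.7, 0.5, 0.0]
grip_width: 0.451
finger_force: 0.0
```

Emit:
move_arm(plan=[[-0.035,0,0,0,0.1],[-0.035,0,0,0,0.1],[-0.035,0,0,0,0.1],[-0.035,0,0,0,0.1],[-0.035,0,0,0,0.1],[-0.035,0,0,0,0.1],[-0.035,0,0,0,0.1],[-0.035,0,0,0,0.1],[-0.035,0,0,0,0.1],[0,0,0,0,0.1]])

```text
time_s: 35.47
position: [0.574, 0.1359, 0.3382]
orientation: [[-0.18, -0.984, 0.003], [-0.984, 0.18, 0.001], [-0.002, -0.003, -1.0]]
ft_force: [0.9, -0.6, 0.3]
grip_width: 0.451
finger_force: 0.0
```

```bash
python3 c.py c5 peanut cross bar tablet; python3 g.py 595 -192 300 79
```

```text
top s_peanut [ 607.2 -103.9] A 1040 rect 89.6
top s_cross [ 574. -281.] A 1215 rect 54.8
top tablet [ 589.7 -190.4] A 2159 rect 78.6
top peanut [528.9 -89.5] A 1070 rect 85.8
top cross [ 495.9 -266.9] A 1353 rect 54.6
top bar [ 514.4 -180.6] A 1508 rect 79.2
top {'s_peanut': [40.0, 90.1], 's_cross': [40.0, -90.1], 'tablet': [38.7, 1.8], 'peanut': [-39.6, 89.8], 'cross': [-39.3, -90.6], 'bar': [-37.1, -2.4]} line 79.4
scene s_peanut [ 611.4 -104.2] A 1468 rect 87.7
scene s_cross [ 577.8 -280.8] A 1656 rect 54.9
scene tablet [ 593.  -191.3] A 3139 rect 78.9
scene peanut [532.4 -90.1] A 1871 rect 34.6
scene cross [ 499.9 -267.4] A 2187 rect 51.5
scene bar [ 518.8 -180.9] A 2533 rect 79.9
scene {'s_peanut': [40.0, 89.9], 's_cross': [40.0, -89.9], 'tablet': [38.2, 0.8], 'peanut': [-40.3, 88.9], 'cross': [-39.1, -91.3], 'bar': [-36.7, -2.8]} line 79.2
t=35.57 tip [573.  132.2 177.8] z 337.8 yaw 169.5 j6 -39 w 38.4 F [-0.1  0.5 -0.1]
turn -89.52 (15x-5.97)  shift mm [ 83.5 314.1  37.8]  (10 x [ 8.3 31.4  3.8])
```

View pics/c5.png

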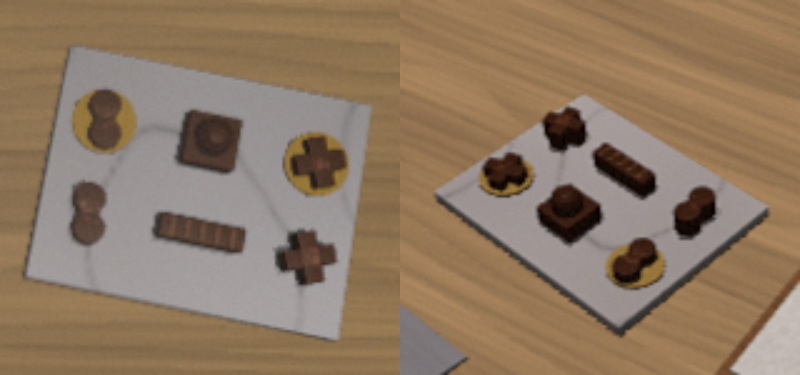

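The layout is right in both views, but the bar (crop about (200,232)) lies about 3.5 mm too far back and 3 mm too far right. I'll regrip it and nudge it.

Emit:
move_arm(plan=[[0.035,0,0,0,0.1],[0.035,0,0,0,0.1],[0.035,0,0,0,0.1],[0.035,0,0,0,0.1],[0.035,0,0,0,0.1],[0.035,0,0,0,0.1],[0.035,0,0,0,0.1],[0.035,0,0,0,0.1],[0.035,0,0,0,0.1],[0,0,0.03,0,0.1],[0,0,0.03,0,0.1],[0,0,0.02,0,0.1]])

```text
time_s: 36.57
position: [0.5127, -0.1806, 0.256]
orientation: [[-0.189, -0.982, -0.002], [-0.982, 0.189, 0.001], [-0.0, 0.002, -1.0]]
ft_force: [0.1, 0.7, -0.9]
grip_width: 0.453
finger_force: 0.0
```

Emit:
move_arm(plan=[[0,0,0,0,0.1],[0,0,0,0,0.1],[0,0,0,0,0.1]])

```text
time_s: 36.82
position: [0.5152, -0.1792, 0.259]
orientation: [[-0.185, -0.983, 0.002], [-0.983, 0.185, -0.001], [0.0, -0.002, -1.0]]
ft_force: [0.0, 0.0, -0.5]
grip_width: 0.445
finger_force: 0.0
```

```bash
python3 g.py 514.8 -178.5 188.5 169.4
```

```text
t=36.82 tip [ 515.6 -179.3   99. ] z 259.0 yaw 169.3 j6 -9 w 37.8 F [ 0.   0.  -0.5]
turn -0.07 (1x-0.07)  shift mm [-0.6  1.1 70.5]  (2 x [-0.3  0.5 35.3])
```

Emit:
move_arm(plan=[[0,0,0.03,0,0.1],[0,0,0.025,0,0.1],[0,0,0.0145,0,0.1],[0,0,0,0,0.1],[0,0,0,0,0.1],[0,0,0,0,0.1],[0,0,0,0,0.1],[0,0,0,0,1],[0,0,0,0,1],[0,0,0,0,1],[0,0,0,0,1],[0,0,0,0,1]])

```text
time_s: 37.82
position: [0.5154, -0.1786, 0.1894]
orientation: [[-0.184, -0.983, 0.003], [-0.983, 0.184, -0.0], [-0.0, -0.003, -1.0]]
ft_force: [-0.5, 1.4, 6.6]
grip_width: 0.219
finger_force: 60.9
```

```bash
python3 g.py 511.9 -174.9 192 169.4
```

```text
t=37.82 tip [ 515.9 -178.7   29.4] z 189.4 yaw 169.4 j6 -9 w 18.6 F [-0.5  1.4  6.6]
turn -0.03 (1x-0.03)  shift mm [-3.   4.6 -2.6]  (1 x [-3.   4.6 -2.6])
```

Emit:
move_arm(plan=[[0,0,-0.003,0,1],[0,0,0,0,1],[-0.003,0.004,0,0,1],[0,0,0,0,1],[0,0,0,0,1],[0,0,0,0,1]])

```text
time_s: 38.32
position: [0.5113, -0.1749, 0.1907]
orientation: [[-0.185, -0.983, -0.0], [-0.983, 0.185, 0.0], [0.0, 0.0, -1.0]]
ft_force: [0.3, 0.2, -0.5]
grip_width: 0.217
finger_force: 60.0
```

```bash
python3 g.py 512 -175 189.5 169.4
```

```text
t=38.32 tip [ 511.3 -174.9   30.7] z 190.7 yaw 169.3 j6 -9 w 18.4 F [ 0.3  0.2 -0.5]
turn -0.05 (1x-0.05)  shift mm [ 0.  -0.8  1.2]  (1 x [ 0.  -0.8  1.2])
```

Emit:
move_arm(plan=[[0,-0.0006,0.0012,0,1],[0,0,0,0,1],[0,0,0,0,1]])

```text
time_s: 38.57
position: [0.5121, -0.1751, 0.1895]
orientation: [[-0.185, -0.983, -0.0], [-0.983, 0.185, 0.0], [0.0, 0.0, -1.0]]
ft_force: [0.7, 0.7, 0.0]
grip_width: 0.218
finger_force: 60.1
```

Emit:
move_arm(plan=[[0,0,0.0007,0,1],[0,0,0,0,1],[0,0,0,0,1]])

```text
time_s: 38.82
position: [0.5121, -0.1751, 0.1894]
orientation: [[-0.185, -0.983, 0.0], [-0.983, 0.185, -0.0], [0.0, -0.0, -1.0]]
ft_force: [-1.5, -0.1, 5.2]
grip_width: 0.214
finger_force: 60.6
```

Emit:
move_arm(plan=[[0,0,-0.0004,0,0.1],[0,0,0,0,0.1],[0,0,0,0,0.1],[0,0,0,0,0.1],[0,0,-0.01,0,0.1],[0,0,-0.02,0,0.1],[0,0,-0.03,0,0.1],[0,0,-0.03,0,0.1],[0,0,-0.03,0,0.1],[0,0,-0.03,0,0.1],[-0.035,0,0,0,0.1],[-0.035,0,0,0,0.1]])

```text
time_s: 39.82
position: [0.5251, -0.1067, 0.3427]
orientation: [[-0.189, -0.982, 0.006], [-0.982, 0.189, 0.0], [-0.002, -0.006, -1.0]]
ft_force: [0.9, 0.4, -0.3]
grip_width: 0.446
finger_force: 0.0
```

Emit:
move_arm(plan=[[-0.035,0,0,0,0.1],[-0.035,0,0,0,0.1],[-0.035,0,0,0,0.1],[-0.035,0,0,0,0.1],[-0.035,0,0,0,0.1],[-0.035,0,0,0,0.1],[-0.035,0,0,0,0.1],[0,0,0,0,0.1],[0,0,0,0,0.1]])

```text
time_s: 40.57
position: [0.5703, 0.1362, 0.3397]
orientation: [[-0.182, -0.983, 0.0], [-0.983, 0.182, 0.0], [-0.0, -0.0, -1.0]]
ft_force: [0.2, -0.7, -0.4]
grip_width: 0.453
finger_force: 0.0
```

```bash
python3 c.py c6 peanut cross bar tablet | grep line; python3 - <<'E'
from h import *
T=robot.grab_frame("top"); r=near(T,np.array([.505,.0755,.026])); print("hexagon",None if r is None else np.round(r[1]*1e3,1))
im=np.hstack([T["pixels"][150:330,100:480]]); cv2.imwrite("pics/fin.png",cv2.resize(im,None,fx=2,fy=2)[:,:,::-1])
E
```

```text
top {'s_peanut': [40.0, 90.1], 's_cross': [40.0, -90.1], 'tablet': [38.7, 1.8], 'peanut': [-40.3, 89.6], 'cross': [-39.3, -90.7], 'bar': [-40.5, 0.3]} line 79.4
scene {'s_peanut': [40.0, 89.9], 's_cross': [40.0, -89.9], 'tablet': [38.2, 0.9], 'peanut': [-40.3, 88.9], 'cross': [-39.1, -91.3], 'bar': [-40.2, -0.0]} line 79.2
hexagon [512.1  88.4]
```

View pics/fin.png

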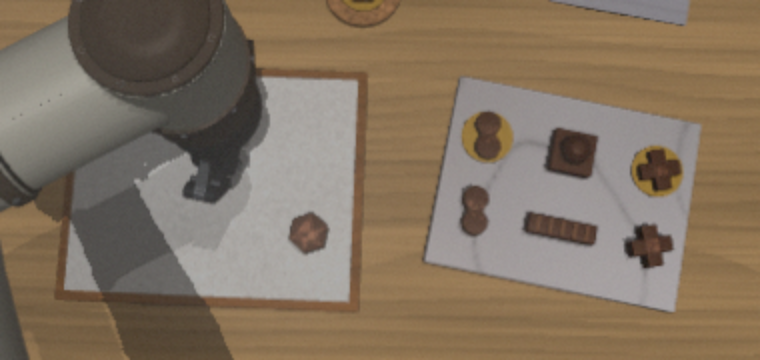

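The final view shows all pieces placed within about 2 mm. The hexagon is untouched on the board at crop (308,232), and the gripper is clear of everything.

```bash
python3 -c "
from cell import robot
print(robot.hand_in())"
```

```text
the job is handed in; nothing more can be done
None
```

I handed the job in at about 41 s: the tablet with the dome on top, peanut, cross and bar all measured within about 2 mm of their places on the slab, and the hexagon was left on the board.

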